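# Wedge the bread cabinet's door shut

## Robot

A 6-joint arm with a two-finger parallel gripper is mounted at the origin on a cart in front of the work surface, level with it; the furniture and walls round the work are solid. World frame = base frame: x ahead of the robot, y to its left, z up, the work surface at z = 0. Lengths are in m, angles in rad, forces in N, time in s.
With the tool pointing down it reaches from about 0.35 to 0.975 m from the base axis. Payload 4.9 kg.
Tool frame: the origin (TCP) lies at the very end of the fingers, on their centre line; the grasp point (between the pads) lies 19 mm behind it (ctrl.grip_point_offset is the distance from the TCP to the grasp point, in m); z points along the fingers, y is the line along which they close (so a half turn about z gives the same grasp; the last joint's range is limited). The gripper opens to 85 mm and grips with 20 to 120 N. Pads are 22 mm wide; open, the fingers measure 114 mm over their backs; the gripper's body (76 mm by 85 mm) begins 54 mm behind the grasp point. The pads swing forward as they close: fully open they stand 13 mm farther back than shut.
Start: joints at [-1.456, 0.053, 1.613, -0, 1.476, -0.119], TCP at [0.145, -0.608, 0.231] pointing down, gripper open.
Joint ranges: [-3.01, 3.01], [-1.01, 2.22], [0.06, 2.58], [-1.02, 4.17], [0.09, 2.62], [-3.14, 3.14]. Speed limits (rad/s): [2.57, 2.57, 3.14, 3.14, 3.14, 3.14].

## Interface

Orientations are given as a rotation vector (axis times angle).
In Python, from station import ctrl gives the robot as it stands.
- The arm moves only by the tool send_rows, never from a script. Its argument "rows" is a list of rows, each a list of 3 entries, a list of its own where there are three numbers: the finger opening in cm, from 0 to 8.54, then the shift along the tool's x, y, z in cm, then the turn about the tool's z in degrees. A call has 1 to 10 rows; each row shifts and turns the commanded pose from where the row before left it, along the tool's axes as they then stand; what a row does not reach is not made up. A row lasts 1/8 s, in which the tool goes at most 62.5 mm and 10.7 degrees, less where a joint would pass 70% of its speed; a pose out of reach is approached as far as the arm can. A call with a gripper value outside its range is refused whole. The fingers move at their own pace and stop on an object; "newtons" is the grip in N (left out, the last holds). Time passes only in rows, so rows that do not move let the fingers close. It gives the time, the measured TCP pose, the force, the opening and the grip force at its end, in the units of the state.
- ctrl.get_obs(): the state, without advancing time (a new reading comes with each control period).
- ctrl.get_image(name): name is "side" or "top"; returns a dict with "frame" (384x512x3 uint8, red, green, blue), "range_z" (384x512 float32, m along the optical axis (not along the pixel's ray), 0 where there is no reading), "fx", "fy", "cx", "cy" (pixels), "cam_to_world" (4x4, takes a point from camera to world coordinates). Camera axes: x right, y down, z forward; pixel columns grow to the right and rows downward; lengths in m; the calibration is good to about 2 mm. A picture is of the moment at which its call begins.
- ctrl.finish_job(): hands the job in; it is judged then, once.
The state is a dict: "t": time; "q": joint angles; "dq": joint speeds; "effort": joint torques, N m; "tool_pos": TCP position; "tool_rot": TCP orientation; "contact_force": force on the tool from outside, world axes, zero at the start; "wrist_torque": the same for the moment, N m; "opening": finger opening in m; "grip_force": force on a finger pad.
Only numpy, scipy, OpenCV 4.12 (cv2) and the standard library are available. Lean on these libraries where they do the work, as an engineer would, in place of code of your own. Each camera call takes 0.05 s, during which the arm holds its last target. There are 200 camera calls.

## Task

The latch of the small bread cabinet is gone and its blue door keeps drifting open. Pick up the orange wedge by its upright grip and push it, thin end first, under the door near the edge with the dark pull, until the door is fully shut and the wedge is firmly jammed beneath it; then let go and leave it there. The grey wedge is too thin for the gap.

Things in the scene. Friction and masses are not known exactly. Their poses are not given: they have to be found in the camera images.
- wedge_grip (a point): centre of the orange wedge's upright grip, 45 mm above the wedge's flat underside, which lies on the worktop; x along the wedge to its thin end, z up. The grip is 34 mm long, 22 mm wide (y, grasp across it), its top 68 mm above the underside. Wedge 175 x 42 mm, 0.15 kg. A grey wedge of the same plan, 9 mm thick, is of no use.
- wedge_tip (a point): middle of the orange wedge's thin end, at its underside, 150 mm ahead (x) of the grip's centre, same axes. The wedge is 4 mm thick here and rises evenly to 24 mm over 120 mm; the 55 mm below and round the grip are level.
- sill (a point): fixed point on the steel cabinet (300 wide, 220 high, 200 deep): front lower edge of the shut door, 60 mm in from its pull-side edge, 12 mm above the worktop; x straight into the cabinet, y to the hinge side. Free below for 70 mm inwards. The wedge jams with its tip about 48 mm beyond (x) this point; a push of 10 to 20 N then leaves it stuck.
- cabinet_door (a joint): opening angle of the blue door (rad): 0 shut against its stop, growing as it swings towards the robot. Upright hinge in the front face's plane, 240 mm to the y side of the sill point. Starts a little ajar, moves easily, stays where left; pushing the wedge under it also swings it shut. Its lower edge stays level, 12 mm above the worktop; 15 mm thick, pull 12 mm proud.
There are look-alikes about, which are no part of the job. Of the things that look like the part that bears wedge_grip, the smaller one is meant.

How it is judged:
At the end, for the whole second after the job is handed in: The door is shut (within 2 degrees); the orange wedge lies flat (within 7 degrees) and at rest with its thin end at least 30 mm under the door, between 50 mm to the pull side and 80 mm to the hinge side of the sill point, and stays jammed, pressing on the door with more than 2 N after release (value of joint cabinet_door below 0.035 rad and contact force between wedge and cabinet_door above 2 N and x of wedge_tip in the frame of sill above 0.03 m and y of wedge_tip in the frame of sill between -0.05 and 0.08 m and angle between wedge_grip's own z axis and vertical below 0.12 rad and linear speed of wedge below 0.01 m/s); the robot touches nothing.
It also fails if it takes over 35 s, if anything falls off the work surface, if the arm or the gripper's body presses on something with over 40 N, if the wrist force passes 120 N, or if a joint passes its speed limit or range.

## Working session

There is one attempt and no reset: what is moved stays moved. The work goes in short steps, Python scripts to look and compute and a tool call to move; the robot and the scene stay as the last step left them, time stands still between calls to the robot, and variables do not carry over. Pictures are saved under pics/ and viewed, at most 10 in all, crops included, and the job is handed in when it is done.

Besides the shell and the picture viewer there is one more tool, called as name(argument=value, ...) on one line, values as JSON. send_rows: Moves the arm, as the interface text tells. Its arguments: {"type":"object","properties":{"rows":{"type":"array","items":{"type":"array"}},"newtons":{"type":"number"}},"required":["rows"]}

```bash
mkdir -p pics; cat > h.py <<'E'
import numpy as np,cv2
from station import ctrl
def grab(n):
    d=ctrl.get_image(n); return d
def save(d,f): cv2.imwrite('pics/'+f,cv2.cvtColor(d['frame'],cv2.COLOR_RGB2BGR))
def pts(d):
    z=d['range_z']; v,u=np.mgrid[:z.shape[0],:z.shape[1]]
    P=np.stack([(u-d['cx'])/d['fx']*z,(v-d['cy'])/d['fy']*z,z],-1)
    T=np.array(d['cam_to_world']); return P@T[:3,:3].T+T[:3,3]
E
python3 - <<'E'
from h import *
o=ctrl.get_obs(); print(o['t'],o['tool_pos'],o['tool_rot'],o['opening'])
for n in('side','top'):
    d=grab(n); save(d,n+'0.png'); np.savez('/tmp/'+n,**d); print(n,d['fx'],np.round(d['cam_to_world'],3).tolist())
E
```

```text
0.0 [ 0.14473073 -0.60735397  0.23004222] [-3.11805894e+00 -3.66169034e-01  4.23724007e-06] 0.08513839474285918
side 434.55464129489803 [[-0.894, -0.157, 0.421, -0.029], [-0.448, 0.347, -0.824, 1.2], [-0.017, -0.925, -0.38, 0.62], [0.0, 0.0, 0.0, 1.0]]
top 449.94198848332445 [[0.002, -0.992, 0.122, 0.368], [-1.0, 0.0, 0.021, -0.018], [-0.021, -0.122, -0.992, 1.509], [0.0, 0.0, 0.0, 1.0]]
```

View pics/top0.png

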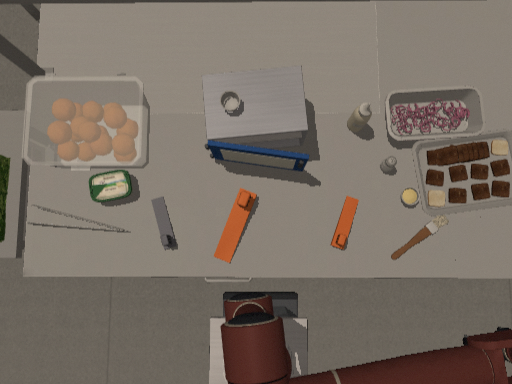

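View pics/side0.png

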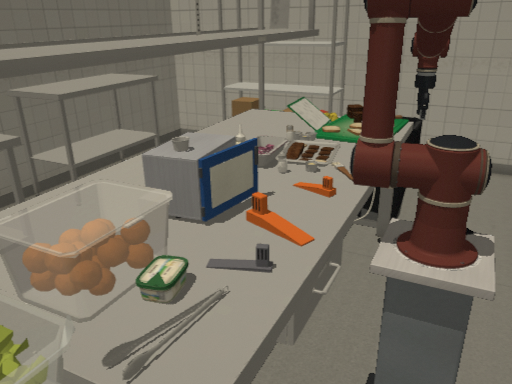

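The top view shows the cabinet at about (255,110) with its blue door below it at (258,157). The large orange wedge is at (236,226) and the small one, which is meant, at (344,222) with its grip at (342,238) and thin end upward. The grey wedge is at (163,222). The side view agrees with this.

```bash
python3 - <<'E'
from h import *
t=dict(np.load('/tmp/top.npz')); s=dict(np.load('/tmp/side.npz'))
P=pts(t); hsv=cv2.cvtColor(t['frame'],cv2.COLOR_RGB2HSV)
m=cv2.inRange(hsv,(3,180,90),(14,255,255)); n,l,st,c=cv2.connectedComponentsWithStats(m)
for i in range(1,n):
    if st[i,4]>100:
        p=P[l==i]; base=p[p[:,2]<0.035]; top=p[p[:,2]>0.055]
        print('orange',st[i],'zmax',p[:,2].max(),'rect',cv2.minAreaRect(p[:,:2].astype(np.float32)),'grip',top.mean(0),len(top), 'topbox',cv2.minAreaRect(top[:,:2].astype(np.float32)) if len(top) else 0)
b=cv2.inRange(hsv,(105,150,40),(125,255,255)); 
for nm,d in(('top',t),('side',s)):
    Q=pts(d); hs=cv2.cvtColor(d['frame'],cv2.COLOR_RGB2HSV); b=cv2.inRange(hs,(105,140,40),(125,255,255))>0
    p=Q[b&(Q[...,0]>.3)&(Q[...,0]<.9)]; print(nm,'blue',len(p),p.min(0),p.max(0))
    if nm=='top': p=p[p[:,2]>.2]
    r=cv2.minAreaRect(p[:,:2].astype(np.float32)); print(r,cv2.boxPoints(r).round(3).tolist())
k=(P[...,2]>.2)&(P[...,2]<.235)&(P[...,0]>.6)&(abs(P[...,1])<.3)&(hsv[...,1]<60)
p=P[k]; r=cv2.minAreaRect(p[:,:2].astype(np.float32)); print('cab',r,cv2.boxPoints(r).round(3).tolist(),np.median(p[:,2]))
a=cv2.resize(cv2.cvtColor(t['frame'][60:260,190:390],cv2.COLOR_RGB2BGR),(600,600),interpolation=cv2.INTER_CUBIC);cv2.imwrite('pics/c1.png',a)
E
```

```text
orange [ 214  189   42   73 1217] zmax 1.5091808080131632 rect ((0.43503373861312866, 0.036655887961387634), (0.1501384675502777, 0.23893752694129944), 69.12322998046875) grip [0.52776356 0.0463249  0.12343484] 141 topbox ((0.45898234844207764, 0.02900776080787182), (0.19964033365249634, 0.04627025127410889), 14.33434009552002)
orange [331 197  27  52 642] zmax 1.5091808080131632 rect ((0.40873685479164124, -0.20153045654296875), (0.12981218099594116, 0.352624773979187), 32.733543395996094) grip [ 0.40079815 -0.25196103  0.13720919] 82 topbox ((0.39505869150161743, -0.14853604137897491), (0.03536692261695862, 0.26402872800827026), 4.093031883239746)
top blue 750 [ 0.3679976  -0.14641066  0.03304418] [0.68785036 0.147561   1.50918081]
((0.5676027536392212, 0.04547257721424103), (0.2869037091732025, 0.30533817410469055), 64.4544448852539) [[0.36800000071525574, -0.017999999225139618], [0.6430000066757202, -0.15000000596046448], [0.7670000195503235, 0.10899999737739563], [0.492000013589859, 0.2409999966621399]]
side blue 1385 [ 0.6326571  -0.14704527  0.01417196] [0.68914598 0.15791229 0.22203703]
((0.6609051823616028, 0.005201175808906555), (0.3079158663749695, 0.01918608695268631), 81.35567474365234) [[0.628000020980835, -0.1459999978542328], [0.6470000147819519, -0.14800000190734863], [0.6940000057220459, 0.15600000321865082], [0.675000011920929, 0.1589999943971634]]
cab ((0.7592708468437195, 0.007318958640098572), (0.2948860228061676, 0.3001859486103058), 5.454930305480957) [[0.5979999899864197, 0.14300000667572021], [0.6269999742507935, -0.15600000321865082], [0.9200000166893005, -0.12800000607967377], [0.8920000195503235, 0.17100000381469727]] 0.21958676808933908
```

View pics/c1.png

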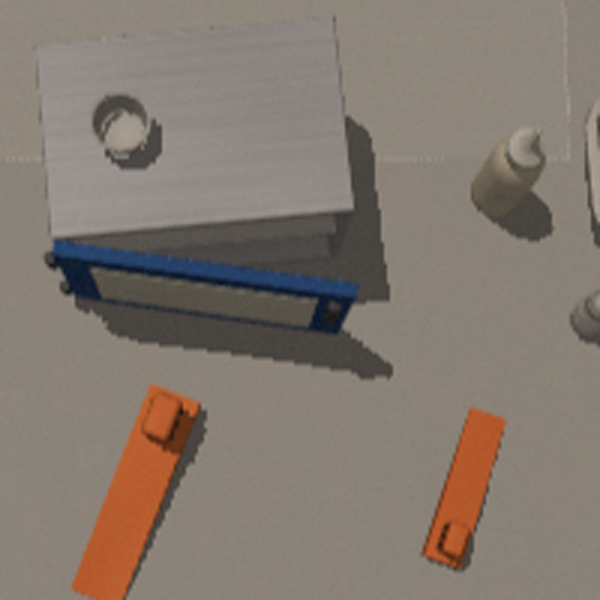

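The crop shows the hinge at the left (crop (55,265)) and the pull at the right (332,310). The small wedge's thin end points up, away from the robot. I'll redo the geometry with the invalid depth pixels dropped.

```bash
python3 - <<'E'
from h import *
t=dict(np.load('/tmp/top.npz'))
T=t['cam_to_world']
def cast(uv,z):
    uv=np.atleast_2d(uv).astype(float); r=np.c_[(uv[:,0]-t['cx'])/t['fx'],(uv[:,1]-t['cy'])/t['fy'],np.ones(len(uv))]@T[:3,:3].T
    return (T[:3,3]+r*((z-T[2,3])/r[:,2])[:,None])[:,:2]
P=pts(t); V=t['range_z']>.1; hsv=cv2.cvtColor(t['frame'],cv2.COLOR_RGB2HSV)
m=cv2.inRange(hsv,(3,150,60),(16,255,255)); n,l,st,c=cv2.connectedComponentsWithStats(m)
for i in range(1,n):
    if st[i,4]>300 and st[i,1]>180:
        k=(l==i)&V; p=P[k]; lo=p[p[:,2]<.04]; g=p[p[:,2]>.05]
        r=cv2.minAreaRect(lo[:,:2].astype(np.float32)); rg=cv2.minAreaRect(g[:,:2].astype(np.float32))
        print(st[i],'z',p[:,2].max(),'\n rect',r,cv2.boxPoints(r).round(3).tolist(),'\n grip',rg,len(g),np.median(g,0))
k=V&(P[...,2]>.21)&(P[...,2]<.23)&(P[...,0]>.6)&(abs(P[...,1])<.25)&(hsv[...,1]<60)
n,l,st,c=cv2.connectedComponentsWithStats(k.astype(np.uint8)); i=1+np.argmax(st[1:,4])
p=P[l==i]; r=cv2.minAreaRect(p[:,:2].astype(np.float32)); print('cab',r,cv2.boxPoints(r).round(3).tolist(),np.median(p[:,2]))
b=V&(cv2.inRange(hsv,(105,140,40),(125,255,255))>0)&(P[...,2]>.195)&(P[...,0]>.55)
p=P[b]; r=cv2.minAreaRect(p[:,:2].astype(np.float32)); print('door',r,cv2.boxPoints(r).round(3).tolist(),np.median(p[:,2]))
# small wedge corners from crop px
uv=np.array([[470,408],[507,420],[462,569],[423,556]])/3+[190,60]
print('corner',cast(uv[:2],.004).round(3).tolist(),cast(uv[2:],.02).round(3).tolist())
print('griptop',cast(np.array([[443,520],[469,523],[462,556],[440,548]])/3+[190,60],.068).round(3).tolist())
E
```

```text
[ 214  188   43   75 1289] z 0.10069098856001935 
 rect ((0.45201826095581055, 0.07950077950954437), (0.059583522379398346, 0.24077951908111572), 68.09546661376953) [[0.32899999618530273, 0.09700000286102295], [0.5529999732971191, 0.007000000216066837], [0.574999988079071, 0.06199999898672104], [0.35100001096725464, 0.15199999511241913]] 
 grip ((0.5308798551559448, 0.04716230928897858), (0.031854331493377686, 0.04736487939953804), 67.33052825927734) 156 [0.52975237 0.04707802 0.09330582]
[331 196  27  53 690] z 0.07410968086844183 
 rect ((0.4618220627307892, -0.2850119471549988), (0.04285518452525139, 0.17466263473033905), 70.6039047241211) [[0.3720000088214874, -0.2759999930858612], [0.5370000004768372, -0.33399999141693115], [0.5509999990463257, -0.2939999997615814], [0.3869999945163727, -0.23600000143051147]] 
 grip ((0.40273183584213257, -0.26417070627212524), (0.023194191977381706, 0.03371324762701988), 71.3746109008789) 83 [ 0.40181062 -0.26279025  0.06683838]
cab ((0.8048413395881653, 0.011790841817855835), (0.20292504131793976, 0.30024948716163635), 5.5611162185668945) [[0.6890000104904175, 0.1509999930858612], [0.7179999947547913, -0.1469999998807907], [0.9200000166893005, -0.12800000607967377], [0.890999972820282, 0.17100000381469727]] 0.21958133795846813
door ((0.6605351567268372, 0.0006654262542724609), (0.29750409722328186, 0.016761792823672295), 81.57701110839844) [[0.6299999952316284, -0.14499999582767487], [0.6470000147819519, -0.14800000190734863], [0.6909999847412109, 0.1469999998807907], [0.6740000247955322, 0.14900000393390656]] 0.21859898627192198
corner [[0.55, -0.295], [0.537, -0.336]] [[0.371, -0.28], [0.385, -0.237]]
griptop [[0.423, -0.252], [0.42, -0.28], [0.385, -0.271], [0.393, -0.248]]
```

send_rows(rows=[[8.5, [0, 0, 0], 8.2], [8.5, [0, 0, 0], 8.2], [8.5, [0, 0, 0], 8.2], [8.5, [0, 0, 0], 8.2], [8.5, [1.6, -5.1, 0], 0], [8.5, [1.6, -5.1, 0], 0], [8.5, [1.6, -5.1, 0], 0], [8.5, [1.6, -5.1, 0], 0], [8.5, [1.6, -5.1, 0], 0], [8.5, [1.6, -5.1, 0], 0]], newtons=60)

```text
t: 1.35
tool_pos: [0.3376, -0.3495, 0.2309]
tool_rot: [-3.096, 0.53, 0.0]
contact_force: [0.9, -0.8, 0.1]
opening: 0.0849
grip_force: 0.0
```

send_rows(rows=[[8.5, [1.6, -5.1, 0], 0], [8.5, [1.6, -5.1, 0], 0], [8.5, [0, 0, 3], 0], [8.5, [0, 0, 4], 0], [8.5, [0, 0, 4], 0], [8.5, [0, 0, 0], 0], [8.5, [0, 0, 0], 0]])

```text
t: 2.22
tool_pos: [0.4016, -0.2662, 0.1227]
tool_rot: [3.096, -0.529, 0.002]
contact_force: [-0.3, 0.4, -0.0]
opening: 0.0851
grip_force: 0.0
```

send_rows(rows=[[8.5, [0, -0.2, 4], 0], [8.5, [0, 0, 3], 0], [8.5, [0, 0, 1.5], 0], [8.5, [0, 0, 0.5], 0], [8.5, [0, 0, 0], 0], [2, [0, 0, 0], 0], [1.5, [0, 0, 0], 0], [1.5, [0, 0, 0], 0], [1.5, [0, 0, 0], 0], [1.5, [0, 0, 0], 0]])

```text
t: 3.48
tool_pos: [0.402, -0.264, 0.0317]
tool_rot: [3.096, -0.529, 0.001]
contact_force: [-0.8, 0.6, 1.4]
opening: 0.0214
grip_force: 58.8
```

send_rows(rows=[[1.5, [0, 0, 0], 0], [1.5, [0, 0, 0], 0], [1.5, [0, 0, 0], 0], [1.5, [0, 0, 0], 0]])

```text
t: 3.98
tool_pos: [0.402, -0.264, 0.0317]
tool_rot: [3.096, -0.529, 0.001]
contact_force: [-0.6, 0.8, 5.1]
opening: 0.0211
grip_force: 59.4
```

send_rows(rows=[[1.5, [0, 0, -1.5], 0], [1.5, [0, 0, 0], -8.3], [1.5, [0, 0, 0], -8.3], [1.5, [0, 0, 0], -8.3], [1.5, [1, -4, 0], 0], [1.5, [1, -5, 0], 0], [1.5, [1, -5.6, 0], 0], [1.5, [0, 0, 0], 0], [1.5, [0, 0, 0], 0]])

```text
t: 5.1
tool_pos: [0.4176, -0.1156, 0.0465]
tool_rot: [3.137, 0.152, 0.0]
contact_force: [0.3, -0.4, -1.0]
opening: 0.0215
grip_force: 59.2
```

```bash
python3 - <<'E'
from h import *
for n in('side',):
    d=grab(n); save(d,n+'1.png')
o=ctrl.get_obs(); print(o['contact_force'],o['wrist_torque'])
E
```

```text
[-0.12177271  0.08689264 -1.44551818] [-0.0583137   0.06308683  0.01623676]
```

View pics/side1.png

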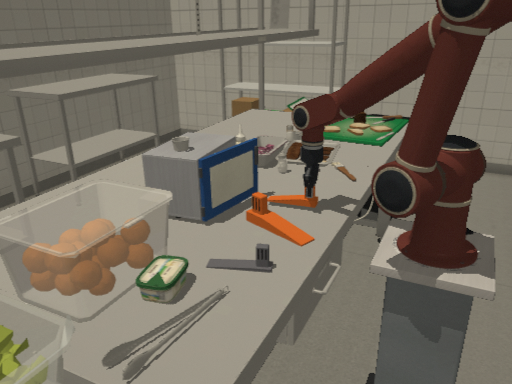

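The wedge is held level at (293,200) and points at the pull side of the door. I'll lower it and slide it in.

send_rows(rows=[[1.5, [0, 0, 1.0], 0], [1.5, [0, 0, 0.5], 0], [1.5, [2, 0, 0], 0], [1.5, [3, 0, 0], 0], [1.5, [3, 0, 0], 0], [1.5, [2, 0, 0], 0], [1.5, [0, 0, 0], 0]])

```text
t: 6.02
tool_pos: [0.5188, -0.1069, 0.0316]
tool_rot: [3.137, 0.15, 0.003]
contact_force: [1.5, 0.3, 6.4]
opening: 0.0212
grip_force: 60.4
```

send_rows(rows=[[1.5, [1, 0, 0], 0], [1.5, [1, 0, 0], 0], [1.5, [1, 0, 0], 0], [1.5, [1, 0, 0], 0], [1.5, [1, 0, 0], 0], [1.5, [0, 0, 0], 0]])

```text
t: 6.78
tool_pos: [0.5671, -0.102, 0.0316]
tool_rot: [3.138, 0.149, 0.001]
contact_force: [1.2, -0.1, 3.1]
opening: 0.0215
grip_force: 60.1
```

send_rows(rows=[[1.5, [0.8, 0, 0], 0], [1.5, [0.8, 0, 0], 0], [1.5, [0.5, 0, 0], 0], [1.5, [0.3, 0, 0], 0], [1.5, [0, 0, 0], 0]])

```text
t: 7.4
tool_pos: [0.5898, -0.0995, 0.0316]
tool_rot: [3.138, 0.15, -0.003]
contact_force: [-4.7, -1.4, 6.1]
opening: 0.0215
grip_force: 60.5
```

```bash
python3 - <<'E'
from h import *
d=grab('side'); P=pts(d); hs=cv2.cvtColor(d['frame'],cv2.COLOR_RGB2HSV)
b=(d['range_z']>.1)&(cv2.inRange(hs,(105,140,40),(125,255,255))>0)&(P[...,0]>.3)&(P[...,0]<.9)
r=cv2.minAreaRect(P[b][:,:2].astype(np.float32)); print(r,cv2.boxPoints(r).round(3).tolist())
cv2.imwrite('pics/s2.png',cv2.resize(cv2.cvtColor(d['frame'][120:270,140:340],cv2.COLOR_RGB2BGR),(800,600),interpolation=cv2.INTER_CUBIC))
E
```

```text
((0.6921252608299255, 0.0050970762968063354), (0.017548508942127228, 0.3044220805168152), 4.256819725036621) [[0.671999990940094, 0.15600000321865082], [0.6949999928474426, -0.1469999998807907], [0.7120000123977661, -0.1459999978542328], [0.6899999976158142, 0.15800000727176666]]
```

View pics/s2.png

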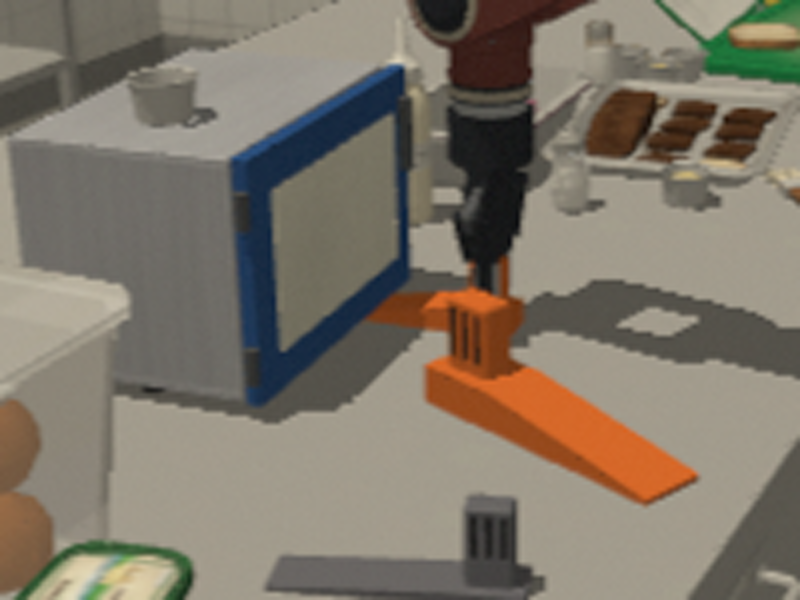

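The door is about 1° from shut, with the wedge under its pull side. I'll push in small steps and watch the force.

send_rows(rows=[[1.5, [0.2, 0, 0], 0], [1.5, [0.2, 0, 0], 0], [1.5, [0.2, 0, 0], 0], [1.5, [0, 0, 0], 0], [1.5, [0, 0, 0], 0]])

```text
t: 8.07
tool_pos: [0.595, -0.0989, 0.0316]
tool_rot: [3.138, 0.15, -0.006]
contact_force: [-7.5, -0.4, 7.7]
opening: 0.0215
grip_force: 60.8
```

send_rows(rows=[[1.5, [0.2, 0, 0], 0], [1.5, [0.1, 0, 0], 0], [1.5, [0, 0, 0], 0], [1.5, [0, 0, 0], 0]])

```text
t: 8.57
tool_pos: [0.5954, -0.0989, 0.0315]
tool_rot: [-3.138, -0.151, 0.016]
contact_force: [-18.0, -0.8, 16.1]
opening: 0.0215
grip_force: 61.9
```

Jammed at 18 N. I'll release and back straight up.

send_rows(rows=[[4.5, [0, 0, 0], 0], [4.5, [0, 0, 0], 0], [4.5, [0, 0, 0], 0], [4.5, [0, 0, 0], 0], [4.5, [0, 0, -2], 0], [4.5, [0, 0, -4], 0], [4.5, [-1, 0, -5], 0], [4.5, [-4, 0, -4], 0], [4.5, [-5, 0, 0], 0], [4.5, [0, 0, 0], 0]])

```text
t: 9.82
tool_pos: [0.4981, -0.1075, 0.1825]
tool_rot: [3.137, 0.149, 0.002]
contact_force: [0.1, 1.1, -0.5]
opening: 0.0451
grip_force: 0.0
```

```bash
python3 - <<'E'
from h import *
d=grab('side'); P=pts(d); hs=cv2.cvtColor(d['frame'],cv2.COLOR_RGB2HSV)
b=(d['range_z']>.1)&(cv2.inRange(hs,(105,140,40),(125,255,255))>0)&(P[...,0]>.3)&(P[...,0]<.9)
r=cv2.minAreaRect(P[b][:,:2].astype(np.float32)); print(r)
t=grab('top'); P=pts(t); hs=cv2.cvtColor(t['frame'],cv2.COLOR_RGB2HSV)
k=(t['range_z']>.1)&(cv2.inRange(hs,(3,150,60),(16,255,255))>0)&(P[...,1]<-.03)&(P[...,1]>-.2)&(P[...,0]>.45)&(P[...,2]<.1)
p=P[k]; g=p[p[:,2]>.05]; print('grip',len(g),g.mean(0) if len(g) else 0, cv2.minAreaRect(p[p[:,2]<.04][:,:2].astype(np.float32)))
f=lambda a:cv2.resize(cv2.cvtColor(a,cv2.COLOR_RGB2BGR),(400,400),interpolation=cv2.INTER_CUBIC)
cv2.imwrite('pics/f3.png',np.hstack([f(d['frame'][120:270,170:320]),f(t['frame'][100:250,190:340])]))
E
```

```text
((0.6954138875007629, 0.006420746445655823), (0.015002015978097916, 0.30047407746315), 5.338949203491211)
grip 9 [ 0.5949013  -0.09946975  0.06854725] ((0.6361649632453918, -0.0948091372847557), (0.12632910907268524, 0.04371006041765213), 7.516444206237793)
```

View pics/f3.png

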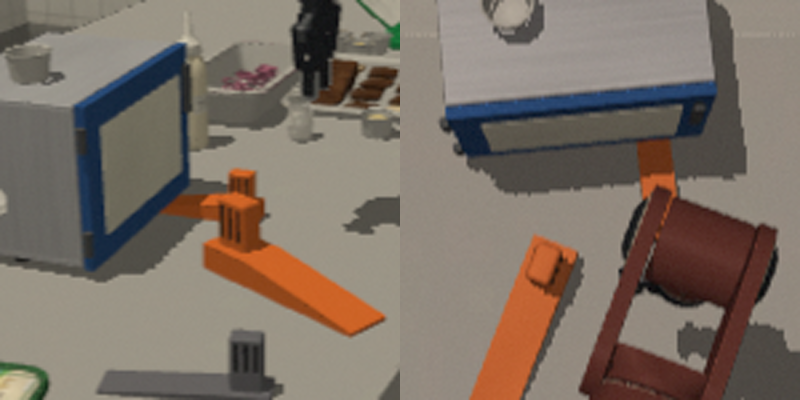

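The pictures show the door shut flush (its angle is within 0.3° of the cabinet front). The wedge lies flat beneath the pull side and has stayed where I released it, and the gripper is clear.

```bash
python3 -c "
from station import ctrl; print(ctrl.finish_job())"
```

```text
the job is handed in; nothing more can be done
None
```

I handed the job in: the small orange wedge is under the blue door near the pull, pushed in at 18 N and released, and the door looks shut. I could not measure the holding force after release, and the hand-in returned no verdict.

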